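Push the jammed plug out of the biscuit press

ROBOT

A 6-joint arm with a two-finger parallel gripper is mounted at the origin on the work surface; the furniture and walls round the work are solid. World frame = base frame: x ahead of the robot, y to its left, z up, the work surface at z = 0. Lengths are in m, angles in degrees, forces in N, time in s.
With the tool pointing down it reaches from about 0.325 to 0.775 m from the base axis. Payload 5.5 kg.
Tool frame: the origin (TCP) lies on the centre line of the jaws, within the pads' length; the fingertips stand ahead of it and the grasp point (between the pads) lies 2 mm behind it (tip_reach is the z of the fingertips in the tool frame, in m); z points along the fingers, y is the line along which they close (so a half turn about z gives the same grasp; the last joint's range is limited). The gripper opens to 85 mm and grips with 20 to 120 N. Pads are 22 mm wide; open, the fingers measure 114 mm over their backs; the gripper's body (76 mm by 85 mm) begins 54 mm behind the grasp point. The pads swing forward as they close: fully open they stand 13 mm farther back than shut.
Start: joints at [62.699, 5.22, 70.514, -0, 104.267, -3.249], TCP at [0.245, 0.548, 0.248] pointing down, gripper open.
Joint ranges: [-164.24, 164.24], [-49.07, 125.15], [9.68, 141.18], [-86.29, 266.29], [3.28, 154.24], [-151.56, 151.56]. Speed limits (degrees/s): [147.25, 147.25, 172.46, 180, 180, 180].

INTERFACE

Orientations are given as a 3x3 rotation matrix whose columns are the frame's x, y, z axes.
In Python, from station import * gives the robot as it stands. Calls block until the motion is done:
- goto(position, orientation): joint-space move of the TCP to a pose.
- movel(position, rotation=None, rate=0.15): straight line of the TCP; rotation=None keeps the orientation; rate is the mean speed in m/s.
- movej(angles): joint-space move.
- gripper_to(opening, effort=None): opening from 0.0 (shut) to 1.0 (fully open); effort is the grip in N (None keeps the last); returns when the fingers have stopped.
- hold(seconds).
- solve_ik(position, orientation): joint angles nearest the present ones, or None.
- get_image(name): name is "scene" or "side" or "wrist"; returns the picture (420x560x3 uint8, red, green, blue); there is no depth.
- camera_info(name): a dict with "K" (3x3 intrinsics, pixels), "k1" (the pictures are not rectified: a ray, as slopes to the right and down, at radius r is drawn at 1 + k1 r^2 times it, then the intrinsics apply), "R" (3x3) and "t" (3): a world point X has camera coordinates R X + t; the wrist camera has in their place "T_tool_cam" (4x4, takes a point from camera to tool coordinates, whose origin is the TCP and whose axes are the flange's). Camera axes: x right, y down, z forward; pixel columns grow to the right and rows downward; lengths in m; the calibration is good to about 2 mm. A picture is of the moment at which its call begins: read the wrist's pose just before it. camera_info takes no time and is no camera call.
A pose or a line that the arm cannot do raises PlanningError and nothing moves.
- finish_job(): hands the job in; it is judged then, once.
Readings, each from a call of its own:
- read_time_s(): time.
- read_joint_pos(): joint angles.
- read_joint_velocities(): joint speeds.
- read_joint_torque(): joint torques, N m.
- read_position(): TCP position.
- read_ee_rot(): TCP orientation.
- read_ft_force(): force on the tool from outside, world axes, zero at the start.
- read_moment(): the same for the moment, N m.
- read_opening(): opening from 0.0 (shut) to 1.0 (fully open).
- read_gripper_force(): force on a finger pad.
Only numpy, scipy, OpenCV 4.12 (cv2) and the standard library are available. Lean on these libraries where they do the work, as an engineer would, in place of code of your own. Each camera call takes 0.05 s, during which the arm holds its last target. There are 200 camera calls.

TASK

A white plug has jammed in the steel barrel of the biscuit press. Lift the wooden pusher out of its holder by the shaft, lay it down flat on the worktop and let go, then take it again by its square handle and with its shaft push the plug right through the barrel, from the mouth away from the tray, so that it drops into the steel tray beyond the far end. Then draw the pusher out and leave it lying flat on the bare worktop, touching neither press nor holder; do not touch the plug with the gripper, and leave the mug and the spice shaker standing where they are.

Things in the scene. Friction and masses are not known exactly. Their poses are not given: they have to be found in the camera images.
- press: Biscuit press, fixed: open steel barrel lying along x from -55 to +55 mm, axis 60 mm up, bore 52 mm, outside 62 mm (69 at the end rims), on a wooden base 112 x 96 x 14 mm, with a steel tray past its +x end. Origin on the worktop under the barrel's middle; x runs from near mouth to far mouth and tray (the push direction), z up. Nothing of it stands before the near mouth.
- near_mouth (a point): Centre of the barrel's near mouth (the one away from the tray), on the barrel's axis 60 mm up; axes as the press.
- far_mouth (a point): Centre of the barrel's far mouth, on its axis 60 mm up, over the near edge of the tray; axes as the press.
- tray_floor (a point): Centre of the floor of the catch tray, part of the press: open on top, 150 mm along the press's x (57 to 207 mm from its origin) by 116 mm across, walls 4 mm thick and 30 mm high, floor 4 mm above the worktop.
- plug: White plastic plug, cylinder 47 mm in diameter, 60 mm long, about 80 g; origin at its centre, x along it. It starts wholly inside the bore, lying on its bottom, near face 5 to 37 mm in from the near mouth. A sprung rubber strip along the roof of the bore grips it all the way: about 5 to 9 N to slide. The strip, when free, hangs to 18 mm above the barrel's axis.
- pusher: Wooden pusher, 200 mm, about 140 g: square handle 40 x 40 mm, 80 mm long, then on the same axis a round shaft 30 mm thick, 120 mm long. Origin on the axis at mid-handle; x points to the shaft's tip (handle x = -40 to 40 mm, shaft 40 to 160; centre of mass about x = 25). Flat on the worktop it rests on the handle, axis 20 mm up; at the start, in the holder, 40 mm up.
- pusher_tip (a point): Centre of the end face of the pusher's shaft; axes as the pusher. The handle cannot enter the bore: the tip stands 10 mm out of the far mouth when the handle meets the near mouth.
- holder: Pusher's wooden holder, fixed: block 124 x 68 mm with a slot 44 mm wide, open on top and in front; slot floor 20 mm up, wall tops 62 mm. Origin on the worktop under the pusher's origin at the start; x along the slot to its open front; spans x = -52 to 72 mm, hiding the handle, so only the last 88 mm of shaft can be gripped. The pusher lifts straight up out of it.
- mug_red: Red mug with a handle, 94 mm tall, standing on the worktop: a bystander. Origin at the centre of its underside, z up.
- shaker: Spice shaker with a grey domed cap and clear body, 44 mm across, 90 mm tall, standing on the worktop: a bystander. Origin at the centre of its underside, z up.
Not all that is in view belongs to the job. There is more than one size of the holder; the one meant has the size given above.

How it is judged (in metres and radians):
On the way, in this order (a step that is already met when the one before it is completed fails the run):
1. the pusher lies flat on the worktop, out of its holder, let go (height (world z) of pusher below 0.03 m and angle between pusher's own x axis and vertical between 1.48 and 1.66 rad and contact force between pusher and press below 0.05 N and contact force between pusher and holder below 0.05 N and contact force between the fingers and pusher below 0.05 N), for 0.2 s.
2. the plug is pushed out of the far mouth, the pusher's shaft standing in the barrel behind it (x of plug in the frame of press above 0.078 m and x of pusher_tip in the frame of press between 0.01 and 0.09 m and y of pusher_tip in the frame of press between -0.026 and 0.026 m and angle between the x axis of pusher and the x axis of press, either way round below 0.35 rad), for 0.1 s.
At the end, for the whole second after the job is handed in: Plug at rest in the tray clear of the barrel (centre 78 to 200 mm along x from the press origin, within 55 mm of the midline, under 42 mm high); pusher released, at rest flat on the worktop (origin under 30 mm high, within 5 degrees of level), touching neither press nor holder (all of step 1 and x of plug in the frame of press between 0.078 and 0.2 m and y of plug in the frame of press between -0.055 and 0.055 m and height (world z) of plug below 0.042 m and linear speed of each of plug, pusher below 0.03 m/s).
It fails at once if the gripper or arm touches the plug (contact force between any of the fingers, the arm and plug above 0.5 N).
It fails at once if the mug is moved by more than 30 mm or tipped (distance of mug_red from where it was at the start of the episode above 0.03 m or angle between mug_red's own z axis and vertical above 0.3 rad).
It fails at once if the spice shaker is moved by more than 30 mm or tipped (distance of shaker from where it was at the start of the episode above 0.03 m or angle between shaker's own z axis and vertical above 0.3 rad).
It also fails if it takes over 67 s, if anything falls off the work surface, if the arm or the gripper's body presses on something with over 40 N, if the wrist force passes 120 N, or if a joint passes its speed limit or range.

## Working session

There is one attempt and no reset: what is moved stays moved. The work goes in short steps, each a Python script; the robot and the scene stay as the last script left them, time stands still between calls to the robot, and variables do not carry over. Pictures are saved under pics/ and viewed, at most 10 in all, crops included, and the job is handed in when it is done.

```bash
mkdir -p pics; ls
cat > h.py <<'E'
from station import *
import numpy as np, cv2
def save(n,f):
    im=get_image(n); cv2.imwrite('pics/'+f,im[:,:,::-1]); return im
def cam(n,tp=None,tr=None):
    c=camera_info(n); K=np.array(c['K']);k1=c['k1']
    if n=='wrist':
        T=np.array(c['T_tool_cam']); M=np.eye(4);M[:3,:3]=tr;M[:3,3]=tp
        W=M@T; R=W[:3,:3].T; t=-R@W[:3,3]
    else: R=np.array(c['R']);t=np.array(c['t'])
    return K,k1,R,t
def pix2w(C,uv,z):
    K,k1,R,t=C
    s=cv2.undistortPoints(np.array([[uv]],float),K,np.array([k1,0,0,0.]))[0,0]
    d=R.T@np.array([s[0],s[1],1]); o=-R.T@t
    return o+d*(z-o[2])/d[2]
def w2pix(C,P):
    K,k1,R,t=C
    return cv2.projectPoints(np.array(P,float).reshape(-1,3),cv2.Rodrigues(R)[0],t,K,np.array([k1,0,0,0.]))[0].reshape(-1,2)
E
python3 - <<'E'
from h import *
a=save('scene','s1.png');b=save('side','d1.png');c=save('wrist','w1.png')
for n in('scene','side'):
    K,k1,R,t=cam(n);print(n,-R.T@t,K[0,0],k1)
print(camera_info('wrist'),read_ee_rot(),read_time_s())
try: print(tip_reach)
except Exception as e: print(e)
E
```

```text
pics
scene [-0.26916689 -0.90447896  1.17514974] 518.1652705243146 0.05559827215992024
side [0.4119638  0.97273606 1.00532043] 450.2229911138587 -0.039268880177634746
{'K': array([[300.65931585,   0.        , 282.82340147],
       [  0.        , 300.65931585, 207.79642344],
       [  0.        ,   0.        ,   1.        ]]), 'k1': -0.03754851329685842, 'T_tool_cam': array([[ 7.39466849e-04, -9.50598563e-01, -3.10422012e-01,
         7.86743061e-02],
       [ 9.99999635e-01,  5.69992818e-04,  6.36656611e-04,
         5.57626605e-04],
       [-4.28266542e-04, -3.10422369e-01,  9.50598637e-01,
        -1.24788805e-01],
       [ 0.00000000e+00,  0.00000000e+00,  0.00000000e+00,
         1.00000000e+00]])} [[-9.13152579e-01  4.07617361e-01 -6.73383980e-04]
 [ 4.07617915e-01  9.13151521e-01 -1.39124301e-03]
 [ 4.78067999e-05 -1.54490052e-03 -9.99998805e-01]] 0.15
0.017
```

View pics/s1.png

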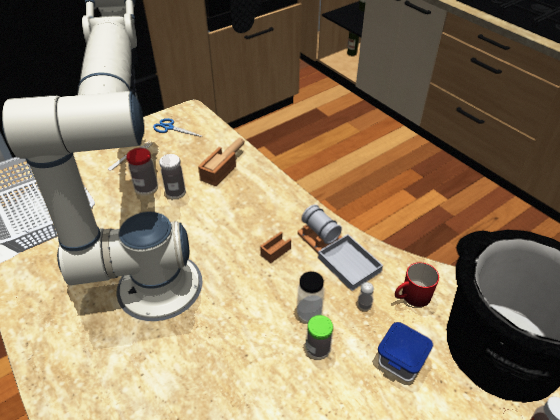

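View pics/d1.png

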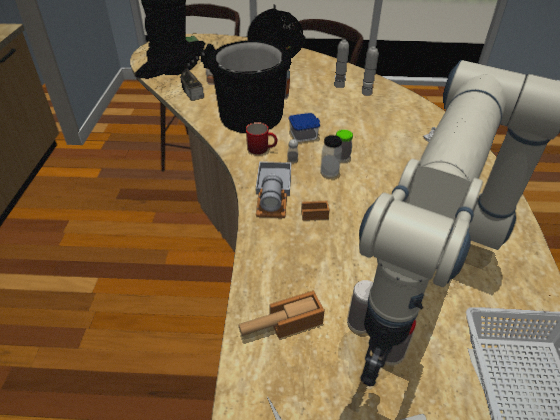

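The side view shows the holder with the pusher at (297,313), shaft tip at about (243,330), a smaller empty holder at (315,211), and the press at (271,195) with its tray at (274,178). The scene view shows the same things at (218,165), (276,247) and (320,222). The holder meant should be the large one, since it carries the pusher. I'll confirm that in an enlarged crop.

Run:
```python
import cv2,numpy as np
d=cv2.imread('pics/d1.png');s=cv2.imread('pics/s1.png')
f=lambda im,x,y,w,h:cv2.resize(im[y:y+h,x:x+w],(w*4,h*4),interpolation=cv2.INTER_CUBIC)
A=np.vstack([f(d,235,285,95,60),f(d,240,155,95,65)])
B=np.vstack([f(s,190,130,95,60),f(s,295,200,95,90)])[:500]
B=B[:500];
cv2.imwrite('pics/c1.png',np.hstack([A,B]))
print(A.shape,B.shape)
```

```text
(500, 380, 3) (500, 380, 3)
```

View pics/c1.png

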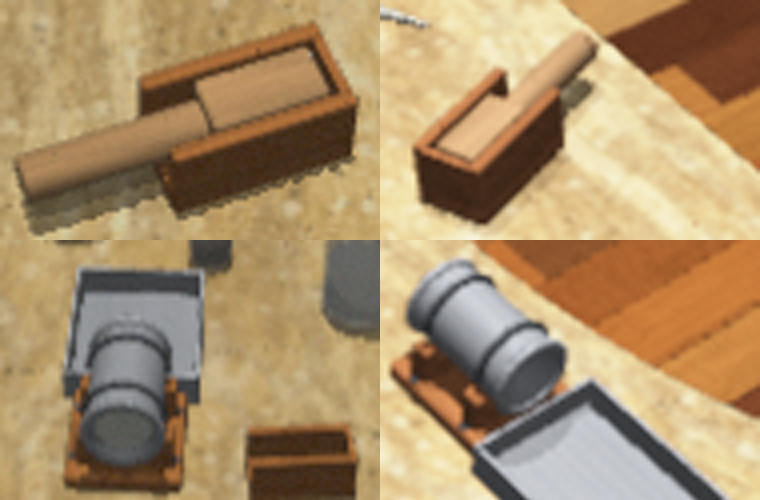

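Run:
```python
from h import *
d=cam('side');s=cam('scene')
for n,C,z,P in [('holder top',d,.062,[(270,305),(313.75,291.2),(323.75,308.75),(278,322.5)]),('tray far/near',d,.03,[(259.5,162),(291,162),(256.5,188.75),(290.2,189.5)]),('base',d,0.,[(256.2,216.7),(287,216.7)]),('tray scene',s,.03,[(318.7,252.5),(347.5,235.5)]),
 ('pusher tip top/axis',d,.04,[(241,329)]),('shaker d,s ',d,.045,[(293,150)]),(' ',s,.045,[(366,296)]),('mug',d,0.047,[(258,139)]),('edge',d,0,[(238,220),(232,270),(226,320),(220,360)])]:
    print(n);[print('  ',pix2w(C,p,z)[:2].round(4)) for p in P]
```

```text
holder top
   [0.4509 0.3057]
   [0.3401 0.2581]
   [0.3161 0.3113]
   [0.4288 0.356 ]
tray far/near
   [ 0.522  -0.3327]
   [ 0.4084 -0.3383]
   [ 0.5217 -0.1827]
   [ 0.4085 -0.1842]
base
   [ 0.5157 -0.0783]
   [ 0.4162 -0.0829]
tray scene
   [ 0.4106 -0.1998]
   [ 0.522  -0.2014]
pusher tip top/axis
   [0.5193 0.3641]
shaker d,s 
   [ 0.4024 -0.3921]
 
   [ 0.4036 -0.3998]
mug
   [ 0.5358 -0.4545]
edge
   [ 0.5728 -0.0602]
   [0.5686 0.1462]
   [0.5653 0.3138]
   [0.566  0.4272]
```

View pics/w1.png

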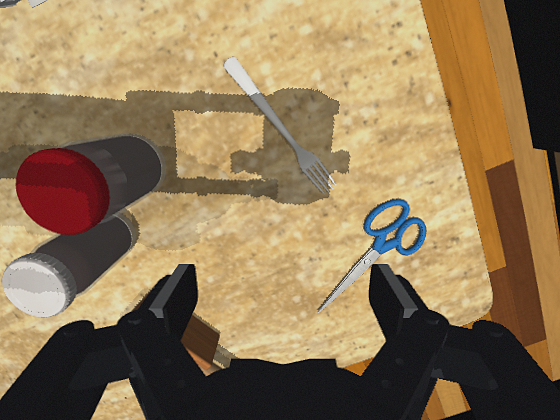

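The large holder is confirmed: it measures about 121 x 60 mm, has the pusher in it, and the other one is clearly smaller. The wrist picture at the start shows only the red-capped jar at (90,190), the fork and the scissors. Next I take closer wrist looks at the press, then the pusher.

```bash
cat >> h.py <<'E'
def Rx(deg):  # tool down, tool x at heading deg
    a=np.radians(deg); c,s=np.cos(a),np.sin(a)
    return np.array([[c,s,0],[s,-c,0],[0,0,-1.]])
E
python3 - <<'E'
from h import *
for n,p,a in [('press',[.466,-.06,.25],-90),('press2',[.466,-.06,.25],90),('push',[.38,.307,.2],22.3),('push2',[.38,.307,.2],202.3)]:
    q=solve_ik(p,Rx(a)); print(n,None if q is None else np.round(q,1))
out={}
goto([.466,-.06,.25],Rx(-90)); p,r=read_position(),read_ee_rot(); save('wrist','wp.png'); np.savez('wp.npz',p=p,r=r)
goto([.38,.307,.2],Rx(22.3)); p,r=read_position(),read_ee_rot(); save('wrist','wu.png'); np.savez('wu.npz',p=p,r=r)
print(read_time_s(),np.round(read_joint_pos(),1))
E
```

```text
press None
press2 [-11.5 -14.8  89.3  -0.  105.5 -11.5]
push [ 34.9 -12.3  92.2  -0.  100.1 102.6]
push2 [ 34.9 -12.3  92.2  -0.  100.1 -77.4]Traceback (most recent call last):
  File "<stdin>", line 5, in <module>
station.PlanningError: the arm cannot take that pose within its joint ranges
```

Run:
```python
from h import *
goto([.466,-.22,.27],Rx(90)); p,r=read_position(),read_ee_rot(); save('wrist','wp.png'); np.savez('wp.npz',p=p,r=r)
goto([.535,.37,.2],Rx(202.3)); p,r=read_position(),read_ee_rot(); save('wrist','wu.png'); np.savez('wu.npz',p=p,r=r)
print(read_time_s(),np.round(read_joint_pos(),1))
```

```text
5.2083 [ 31.6  12.8  67.   -0.  100.2 -80.6]
```

View pics/wp.png

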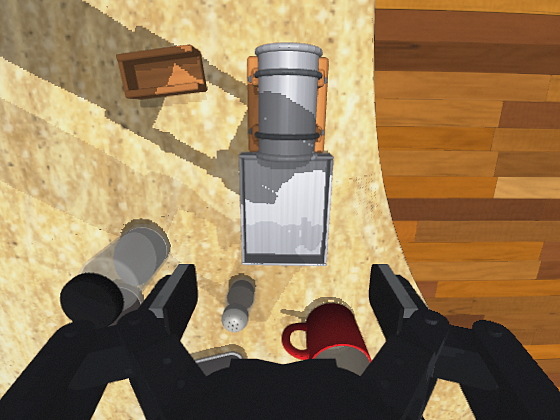

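View pics/wu.png

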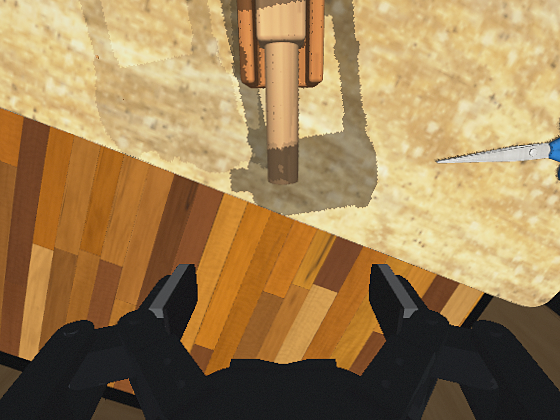

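Run:
```python
from h import *
from scipy.optimize import least_squares
f=np.load('wp.npz');W=cam('wrist',f['p'],f['r']);D=cam('side');S=cam('scene')
tr=np.array([[57,58],[57,-58],[207,58],[207,-58]],float)
# press +y is to the left of push dir(-y world) = +x world
T=lambda x,y,a,P:np.c_[np.array(P)[:,:2]@np.array([[np.cos(a),np.sin(a)],[-np.sin(a),np.cos(a)]])/1000+[x,y],np.array(P)[:,2]/1000]
t3=np.c_[tr,np.full(4,30.)]
# wrist view: image right = world +x
wp=[(333,153),(241,153),(327,266),(243,265)]
rim=[[-53,0,60],[53,0,60]]; rp=[(288.5,52),(286.5,156)]
dp=[(256.5,188.75),(290.2,189.5),(259.5,162),(291,162)]
def res(v):
    return np.r_[(w2pix(W,T(*v,t3))-wp).ravel(),(w2pix(W,T(*v,rim))-rp)[:,0]]
o=least_squares(res,[.466,-.137,-np.pi/2]);v=o.x
print(v[:2],np.degrees(v[2]),o.fun.round(1))
print('side resid',(w2pix(D,T(*v,t3))-dp).round(1).tolist())
f=np.load('wu.npz');U=cam('wrist',f['p'],f['r'])
a,b=pix2w(U,(281.5,60),.04),pix2w(U,(283.5,170),.04);d=b-a
print(a,b,'heading',np.degrees(np.arctan2(d[1],d[0])))
print('tip',pix2w(U,(283.7,183),.035),'junction',pix2w(U,(281,41),.058))
```

```text
[ 0.47118033 -0.13442962] -90.43406043237587 [ 1.6  1.3 -2.4  0.4  0.7 -1.1 -0.4 -0.8 -0.   0.5]
side resid [[-1.9, -1.8], [-1.2, -1.3], [-1.4, -1.6], [-0.9, -0.5]]
[0.4250956  0.32232813 0.04      ] [0.51384034 0.36054254 0.04      ] heading 23.297219969877567
tip [0.52669365 0.36603262 0.035     ] junction [0.41464916 0.31772021 0.058     ]
```

Wrist view of the press: barrel near rim (255–322, 52), tray corners (241,153), (333,153), (243,265) and (327,266). Wrist view of the pusher: shaft axis from (281,41) to the tip at (283.5,183). Now I grasp the shaft and lay the pusher in line with the press.

Run:
```python
from h import *
u=np.array([np.cos(np.radians(23.3)),np.sin(np.radians(23.3)),0])
g=np.array([.379,.303,0])+.1*u
R=Rx(203.3)
goto(g+[0,0,.13],R); movel(g+[0,0,.043],rate=.1)
gripper_to(0,60); print('open',read_opening(),read_gripper_force(),read_ft_force())
movel(g+[0,0,.16],rate=.1); print(read_opening(),read_ft_force(),read_moment())
R2=Rx(89.6); q=np.array([.4705,.10,.16]); 
goto(q,R2); save('side','d2.png'); p,r=read_position(),read_ee_rot();save('wrist','w2.png')
print(read_time_s(),p,read_opening())
im=np.hstack([cv2.imread('pics/d2.png')[150:400,150:450],cv2.imread('pics/w2.png')[0:250,130:430]])
cv2.imwrite('pics/v2.png',cv2.resize(im,(780,325)))
```

```text
open 0.3330675490363352 58.96095156669617 [-0.10157349  0.68475553  1.99249699]
0.32720517984957603 [ 0.27700479  0.23568948 -1.32552906] [ 0.08102804 -0.12987182  0.03035937]
10.0667 [0.47049021 0.10043126 0.15989562] 0.3283126212168241
```

View pics/v2.png

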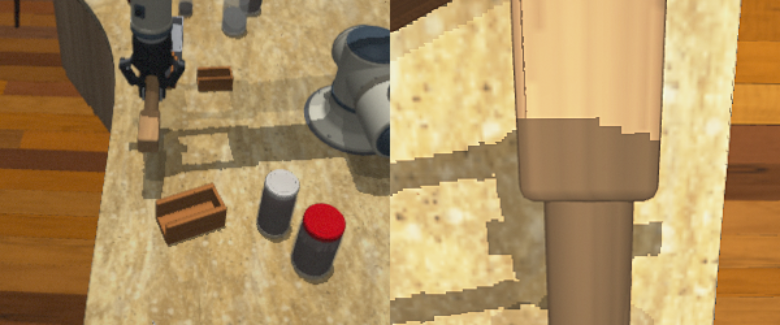

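The pusher is held firmly and points at the press, looking nearly level; the handle shoulder is at wrist view row 152. Lower it until it touches and release.

Run:
```python
from h import *
p=read_position(); f0=read_ft_force()[2]
movel([p[0],p[1],.035],rate=.12)
z=.035
while z>.0215:
    z-=.002; movel([p[0],p[1],z],rate=.04)
    f=read_ft_force()[2]-f0
    if f>3: break
print('z',z,f)
gripper_to(1.0); hold(.3)
movel([p[0],p[1],.2],rate=.2)
q=read_position(); goto([q[0],.04,.2],Rx(89.6))
p,r=read_position(),read_ee_rot(); save('wrist','w3.png'); np.savez('w3.npz',p=p,r=r)
print(read_time_s(),p)
```

```text
z 0.02099999999999999 7.010274618518768
15.3417 [0.46942877 0.03907024 0.19831416]
```

View pics/w3.png

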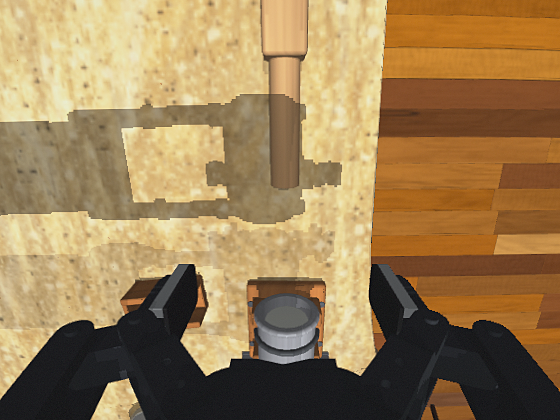

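The pusher lies flat: shaft axis from (284.5,70) to (285,180), tip at row 188, shoulder at row 53. The press near rim is centred at (286.5,312).

Run:
```python
from h import *
f=np.load('w3.npz');W=cam('wrist',f['p'],f['r'])
a,b=pix2w(W,(284.5,70),.02),pix2w(W,(285,180),.02);d=b-a
print(a,b,np.degrees(np.arctan2(d[1],d[0])))
print('tip',pix2w(W,(285,187),.015),'shoulder',pix2w(W,(284,54),.03),'mouth',pix2w(W,(286.5,312),.06))
```

```text
[0.47270547 0.15464263 0.02      ] [0.47249498 0.05009824 0.02      ] -90.11535662420768
tip [0.47246084 0.04142554 0.015     ] shoulder [0.47232068 0.16665583 0.03      ] mouth [ 0.47307329 -0.08129039  0.06      ]
```

Run:
```python
from h import *
R=Rx(89.6)
goto([.4725,.2085,.13],R); movel([.4725,.2085,.024],rate=.12)
gripper_to(0,90); print('open',read_opening(),read_gripper_force())
movel([.4725,.2085,.061],rate=.06); hold(.2)
f0=np.array(read_ft_force()); print('lift',f0.round(2),np.round(read_moment(),2))
dx=lambda y:.4722-.0075*(.0435-y)*0.6 if False else .4724+.0075*(y-.09)
for y in [.15,.105]:   # tip 16 mm outside, then near mouth
    movel([dx(y),y,.061],rate=.08)
p,r=read_position(),read_ee_rot();print(p,(np.array(read_ft_force())-f0).round(2),read_opening(),read_time_s())
save('wrist','w4.png');save('side','d4.png');save('scene','s4.png')
f=lambda n,x,y,w,h:cv2.resize(cv2.imread('pics/'+n)[y:y+h,x:x+w],(390,390))
cv2.imwrite('pics/v4.png',np.hstack([f('d4.png',220,150,100,100),f('s4.png',250,170,100,100)]))
```

```text
open 0.4567447448645994 91.19763851165771
lift [-0.24  0.4  -0.8 ] [ 0.05  0.04 -0.  ]
[0.47256317 0.10488054 0.06106899] [ 0.73 -0.37 -1.08] 0.45275118547645005 20.1917
```

View pics/v4.png

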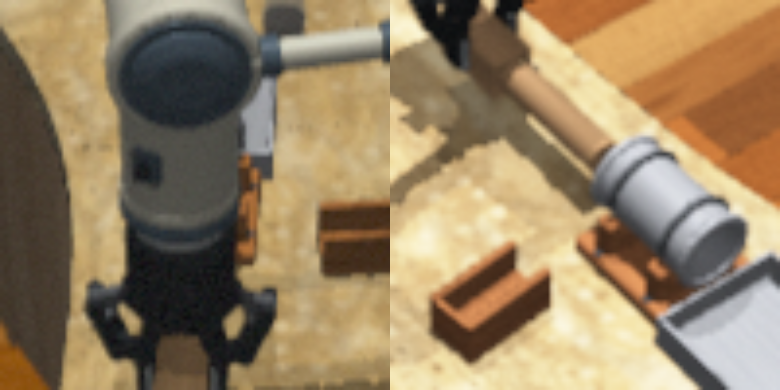

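The scene view shows the pusher level and coaxial with the barrel, its tip just short of the near mouth (about (605,155) in the crop). Push with force checks.

Run:
```python
from h import *
f0=np.array(read_ft_force()); dx=lambda y:.4724+.0075*(y-.09)
y=.105; log=[]
while y>-.0265:
    y-=.006; y=max(y,-.027); movel([dx(y),y,.061],rate=.06)
    f=np.array(read_ft_force())-f0; log.append((round(y,3),*f.round(1)))
    if abs(f[1])>25 or np.hypot(f[0],f[2])>20: print('STOP');break
print(log); hold(.3); print(read_time_s(),read_position())
save('scene','s5.png')
cv2.imwrite('pics/v5.png',cv2.resize(cv2.imread('pics/s5.png')[170:300,260:400],(700,600)[:2]))
```

```text
[(0.099, np.float64(-0.6), np.float64(0.1), np.float64(-0.7)), (0.093, np.float64(-0.6), np.float64(-0.4), np.float64(0.5)), (0.087, np.float64(-0.5), np.float64(-0.7), np.float64(-0.1)), (0.081, np.float64(-1.5), np.float64(-0.2), np.float64(-1.4)), (0.075, np.float64(-0.8), np.float64(-1.3), np.float64(0.1)), (0.069, np.float64(-1.7), np.float64(1.0), np.float64(0.3)), (0.063, np.float64(-1.3), np.float64(2.1), np.float64(-1.4)), (0.057, np.float64(-0.2), np.float64(2.0), np.float64(-0.6)), (0.051, np.float64(-0.3), np.float64(1.7), np.float64(-0.9)), (0.045, np.float64(-1.1), np.float64(0.9), np.float64(-0.8)), (0.039, np.float64(-1.2), np.float64(2.4), np.float64(-1.0)), (0.033, np.float64(-0.6), np.float64(0.7), np.float64(-0.6)), (0.027, np.float64(-0.9), np.float64(1.9), np.float64(-0.4)), (0.021, np.float64(0.1), np.float64(-0.1), np.float64(-0.8)), (0.015, np.float64(-0.0), np.float64(2.5), np.float64(-1.0)), (0.009, np.float64(-1.1), np.float64(1.5), np.float64(-1.1)), (0.003, np.float64(-0.6), np.float64(0.1), np.float64(-1.3)), (-0.003, np.float64(-0.9), np.float64(0.2), np.float64(-1.5)), (-0.009, np.float64(-1.0), np.float64(0.9), np.float64(-0.7)), (-0.015, np.float64(-1.8), np.float64(-0.7), np.float64(0.5)), (-0.021, np.float64(-1.4), np.float64(-1.2), np.float64(-0.1)), (-0.027, np.float64(-1.3), np.float64(0.0), np.float64(-0.9))]
26.1417 [ 0.4715149  -0.02692034  0.06098168]
```

View pics/v5.png

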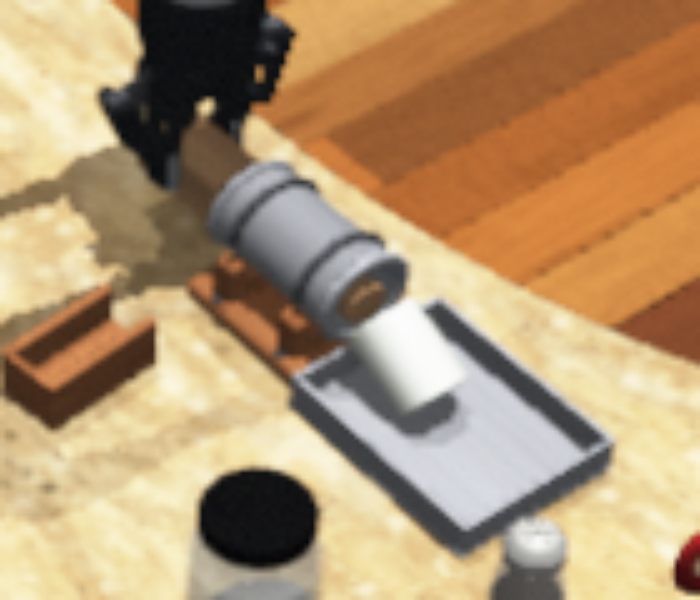

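The plug is out over the tray at crop (407,355), possibly leaning, with the shaft tip visible in the far mouth at (362,297). That was my tenth picture, so from here I measure the white blob numerically.

```bash
cat >> h.py <<'E'
def blob(im,x0,y0,x1,y1):
    h=cv2.cvtColor(im,cv2.COLOR_RGB2HSV)[y0:y1,x0:x1].astype(int)
    rgb=im[y0:y1,x0:x1].astype(int)
    m=((rgb.min(2)>175)&(rgb.max(2)-rgb.min(2)<32)).astype(np.uint8)
    n,l,s,c=cv2.connectedComponentsWithStats(m)
    k=1+np.argmax(s[1:,4]); return s[k]+[x0,y0,0,0,0],c[k]+[x0,y0]
def pmodel(C,xp,z,tilt=0,yp=0):
    a=np.linspace(0,2*np.pi,40);c,s=np.cos(tilt),np.sin(tilt);P=[]
    for e in(-.03,.03):
        for t in a:
            lx,ly,lz=e,.0235*np.cos(t),.0235*np.sin(t)
            X,Z=xp+lx*c+lz*s, z-lx*s+lz*c
            P.append([.471+yp+ly,-.1345-X,Z])
    q=w2pix(C,P); return np.r_[q.min(0),q.max(0)].round(1)
E
python3 - <<'E'
from h import *
im=get_image('scene');print(blob(im,315,220,365,275),read_time_s())
S=cam('scene')
for xp,z,t in [(.09,.0275,0),(.1,.0275,0),(.085,.05,.3),(.09,.045,.3),(.095,.045,.5),(.09,.0575,0),(.1,.04,.4)]: print(xp,z,t,pmodel(S,xp,z,t))
E
```

```text
(array([321, 234,  44,  41, 825]), array([347.28242424, 257.47151515])) 26.2417
0.09 0.0275 0 [327.1 236.  352.9 261.3]
0.1 0.0275 0 [329.3 238.  355.3 263.5]
0.085 0.05 0.3 [326.6 229.3 352.3 255.7]
0.09 0.045 0.3 [327.6 231.5 353.3 257.8]
0.095 0.045 0.5 [329.1 232.5 354.2 258.9]
0.09 0.0575 0 [327.7 229.1 354.  254.6]
0.1 0.04 0.4 [329.9 234.7 355.4 261.1]
```

Run:
```python
from h import *
f0=np.array(read_ft_force()); dx=lambda y:.4724+.0075*(y-.09)
y=-.027;log=[]
a=get_image('scene')
while y>-.034:
    y-=.0015; movel([dx(y),y,.061],rate=.03)
    f=np.array(read_ft_force())-f0; log.append((round(y,4),float(f[1].round(1))))
    if f[1]>8: break
hold(.4); b=get_image('scene')
print(log,read_time_s())
def plugbox(im):
    # bright+warm-white plug against bluish tray: print b-r statistics rows
    c=im[228:268,318:362].astype(int); return c
for im in(a,b):
    c=plugbox(im); m=((c.min(2)>150)&(c[...,2]-c[...,0]<4)).astype(int)
    for r in m[::2]: print(''.join('#' if v else '.' for v in r))
    print(c[14,20],c[30,38])
cv2.imwrite('pics/s6.png',b[:,:,::-1])
```

```text
[(-0.0285, 0.7), (-0.03, 0.4), (-0.0315, 0.9), (-0.033, 0.9), (-0.0345, 0.4)] 27.9917
........................###############.....
........................##################..
........................####################
.......................#####################
.....................######....#############
.................###########......##########
..............###############.......########
..............#################.......######
...............#################........####
................#################..........#
..................################..........
.###...............################.........
....................###############.........
.....................###########............
.......................######...............
............................................
##..........................................
####........................................
######......................................
########....................................
[246 247 245] [206 209 214]
........................###############.....
........................##################..
........................####################
........................####################
.......................####....#############
....................########......##########
.................############.......########
...............################.......######
...............#################........####
.................################..........#
......#...........################..........
...#...............#################........
....................#################.......
......................#############.........
.......................#########............
........................#####...............
#...........................................
####........................................
######......................................
########....................................
[247 248 245] [207 210 216]
```

Run:
```python
from h import *
f0=np.array(read_ft_force())
movel([.4735,.215,.061],rate=.12); print(read_opening())
f0=read_ft_force()[2]; z=.034; movel([.4735,.215,z],rate=.08)
while z>.0225:
    z-=.002; movel([.4735,.215,z],rate=.03); f=read_ft_force()[2]-f0
    if f>3: break
print('z',z,f)
gripper_to(1.0); hold(.2); movel([.4735,.215,.2],rate=.2)
goto([.466,-.22,.27],Rx(89.6)); p,r=read_position(),read_ee_rot(); im=get_image('wrist'); cv2.imwrite('pics/w7.png',im[:,:,::-1]); np.savez('w7.npz',p=p,r=r)
b=get_image('scene')
c=im[140:275:3,235:340:2].astype(int); m=((c.min(2)>195)&(c[...,2]-c[...,0]<4))
for q in m: print(''.join('#' if v else '.' for v in q))
c=b[228:268:2,318:362].astype(int); m=((c.min(2)>150)&(c[...,2]-c[...,0]<4))
for q in m: print(''.join('#' if v else '.' for v in q))
W=cam('wrist',p,r);S=cam('scene')
for xp,z,t in [(.1,.0275,0),(.11,.0275,0),(.1,.04,.5)]: print(xp,z,t,pmodel(W,xp,z,t),pmodel(S,xp,z,t))
print(read_time_s())
```

```text
0.4573559876814514
z 0.023999999999999994 4.268997453846449
....................................................#
.....................................................
...............................................#.....
.....................................................
.....................................................
.....................................................
.....................................................
.....................................................
.....................................................
.....................................................
.....................................................
.....................................................
.....................................................
....................................................#
....................................................#
.....................................................
................................##..............#....
..............................####...................
.............................#####...................
..............
[... 1793 characters left out ...]
#
....................#############..........#
.....................#############..........
.......................#############........
........................############........
.........................#########..........
..........................#####.............
............................................
............................................
............................................
............................................
............................................
0.1 0.0275 0 [266.5 162.5 304.8 218.1] [329.3 238.  355.3 263.5]
0.11 0.0275 0 [266.7 170.1 304.6 225.8] [331.6 240.1 357.7 265.6]
0.1 0.04 0.5 [265.4 160.3 306.3 222.6] [330.1 234.7 355.2 261. ]
35.4333
```

Run:
```python
from h import *
goto([.40,.25,.3],Rx(89.6))
S=cam('scene');D=cam('side')
for n,f,(x0,y0,x1,y1),C in [('scene','s1.png',(318,228,364,270),S),('side','d1.png',(252,158,296,194),D)]:
    im=get_image(n); cv2.imwrite('pics/%s8.png'%n,im[:,:,::-1]); o=cv2.imread('pics/'+f)[:,:,::-1]
    d=np.abs(im.astype(int)-o).max(2)[y0:y1,x0:x1]; c=im[y0:y1,x0:x1].astype(int); w=(c[...,2]-c[...,0])
    for i in range(d.shape[0]): print(y0+i,''.join('.' if v<22 else ('#' if k<4 and g>o_ else '+') for v,k,g,o_ in zip(d[i],w[i],c[i].mean(1),o[y0+i,x0:x1].mean(1))))
    for xp,z,t in [(.092,.0275,0),(.1,.0275,0),(.1,.0394,.52),(.1,.035,.3)]: print(n,xp,z,t,pmodel(C,xp,z,t))
print(read_time_s())
```

```text
228 ..............................................
229 ..............................................
230 ..............................................
231 ..............................................
232 ..............................................
233 ..............................................
234 ..............................................
235 .......................##.....................
236 .....................#####....................
237 ....................#######...................
238 ..................++########..................
239 .................############.................
240 ...............+#############.................
241 ..............+###############................
242 .............#################................
243 ............###################...............
244 ..............#################...............
245 ............+.##################..............
246 .............####################.............
247 ..............###################.............
248 ................+..###############............
249 .............+++++..#####
[... 2481 characters left out ...]
.+++++++++++++++++++
184 .............+++.........+++++++++++++++++++
185 ............+++++........+++++++++++++++++++
186 ...........++++++........+++++++++++++++++++
187 ...........+++++++.......+++++++++++++++++++
188 ...........+++++++++++++++++++++++++++++++++
189 ...........+++++++++++++++++++++++++++++++++
190 ...........+++++++++++++++++++++++++++++++++
191 ...........+++++++++...+++++++++++++++++++++
192 ..........++++++++++++++++++++++++++++++++++
193 ..........++++++++++++++++++++++++++++++++++
side 0.092 0.0275 0 [264.8 170.8 279.3 192.4]
side 0.1 0.0275 0 [265.  169.4 279.4 190.9]
side 0.1 0.0394 0.52 [265.  169.4 279.4 185.6]
side 0.1 0.035 0.3 [264.9 168.9 279.4 188.1]
37.2667
```

Run:
```python
from h import *
S=cam('scene')
print('tray bias',w2pix(S,[[.471-.058,-.1915,.03],[.471+.058,-.1915,.03]]).round(1),'obs 318.7,252.5 347.5,235.5')
for t in(0,.2,.35,.5):
    a=w2pix(S,[[.471,-.2345+.03*np.cos(t),.035+.03*np.sin(t)],[.471,-.2345-.03*np.cos(t),.035-.03*np.sin(t)]]);d=a[1]-a[0];print(t,np.degrees(np.arctan2(d[1],d[0])).round(1))
f=np.load('w7.npz');W=cam('wrist',f['p'],f['r'])
g=np.load('wp.npz');W0=cam('wrist',g['p'],g['r'])
print(w2pix(W,[[.413,-.1915,.03],[.529,-.1915,.03]]),w2pix(W0,[[.413,-.1915,.03],[.529,-.1915,.03]]))
im=cv2.imread('pics/w7.png')[:,:,::-1].astype(int)
for v in range(146,226,2): 
    print(v,' '.join('%3d'%im[v,u].mean() for u in range(250,324,3)))
for xp,z,t in [(.09,.0275,0),(.1,.0275,0),(.095,.037,.4),(.1,.0394,.52)]: print(xp,z,t,pmodel(W,xp,z,t))
```

```text
tray bias [[317.5 250.4]
 [347.  232.5]] obs 318.7,252.5 347.5,235.5
0 41.9
0.2 48.3
0.35 52.7
0.5 56.9
[[237.66697894 155.6194504 ]
 [333.62418234 155.14447698]] [[237.76233811 155.01825151]
 [333.65431866 155.21590386]]
146  90  96  92  86  98 103 108 114 118 118 126 129 134 124 124 120 113 111 106 102  93  94 161 151 127
148  91  95  93  83  99 102 108 111 116 118 125 128 134 126 123 119 113 110 106 101  98  77 163 151 124
150  84  93  91  85  97 103 109 115 118 118 124 129 132 125 124 118 113 111 106 103  97  78 165 153 124
152  84  85  74  83  99 104 111 114 117 120 125 127 133 125 125 118 113 112 106 101  98 118  78  64  96
154  75  73  84  89  88  91  98 106 118 123 127 132 134 128 127 121 116 112 100  94  90 101 131  78  79
156 139 139  92 102  99 106 102 105 102  99 100  98 102 102 102  98  98 101  99 104  96 138 122 110 107
158  99 101  94  90  96 110 110 117 119 119 131 130 137 133 134 129 118 118 114 111  95 151 117 122 121
160 129 126 131 108  94  89  94 105 107 109 117 118 122 117 115 113 110 109  99  94  79 104  91  96  94
162 135 134 135 107 107 108 100 107 109 108  9
[... 2744 characters left out ...]
9 210 218 214 222
216 220 224 217 223 216 221 217 219 221 219 239 239 239 239 233 215 222 220 218 215 218 209 218 214 222
218 219 224 218 222 216 220 216 219 222 220 219 219 223 219 216 216 222 222 189 207 217 209 217 211 222
220 219 223 218 223 217 221 219 221 222 218 220 218 218 220 216 214 221 221 189 209 218 208 217 211 226
222 220 222 218 208 190 194 191 194 225 221 220 217 218 220 216 213 220 209 187 186 188 206 216 210 230
224 201 208 190 197 190 195 192 196 198 193 217 220 221 211 197 194 223 197 186 187 188 207 218 188 217
0.09 0.0275 0 [266.3 154.8 304.9 210.3]
0.1 0.0275 0 [266.5 162.5 304.8 218.1]
0.095 0.037 0.4 [265.5 156.  306.1 218.4]
0.1 0.0394 0.52 [265.4 160.2 306.3 222.3]
```

Run:
```python
from h import *
f=np.load('w7.npz');W=cam('wrist',f['p'],f['r'])
for t in(0,.2,.3,.4,.5,.6):
  for xp in (.09,.095,.1):
    z=.004+.03*np.sin(t)+.0235*np.cos(t); P=[]
    for lx,lz in((-.03,.0235),(.03,.0235),(-.03,-.0235)): P.append([.471,-.1345-(xp+lx*np.cos(t)+lz*np.sin(t)),z-lx*np.sin(t)+lz*np.cos(t)])
    print(t,xp,round(z,4),w2pix(W,P)[:,1].round(1))
print('obs 183, 217, ~164')
```

```text
0 0.09 0.0275 [160.6 210.3 154.8]
0 0.095 0.0275 [164.9 214.2 158.6]
0 0.1 0.0275 [169.2 218.1 162.5]
0.2 0.09 0.033 [166.9 213.3 152.9]
0.2 0.095 0.033 [171.3 217.1 156.9]
0.2 0.1 0.033 [175.7 221.  160.8]
0.3 0.09 0.0353 [170.4 214.1 152.2]
0.3 0.095 0.0353 [174.8 218.  156.3]
0.3 0.1 0.0353 [179.2 221.8 160.4]
0.4 0.09 0.0373 [174.  214.6 151.9]
0.4 0.095 0.0373 [178.5 218.5 156. ]
0.4 0.1 0.0373 [182.9 222.3 160.1]
0.5 0.09 0.039 [177.7 214.7 151.8]
0.5 0.095 0.039 [182.2 218.5 156. ]
0.5 0.1 0.039 [186.7 222.3 160.2]
0.6 0.09 0.0403 [181.5 214.4 152. ]
0.6 0.095 0.0403 [186.  218.2 156.3]
0.6 0.1 0.0403 [190.4 221.9 160.5]
obs 183, 217, ~164
```

```bash
python3 -c "
from station import *
print(finish_job(),read_time_s())"
```

```text
the job is handed in; nothing more can be done
the job is handed in; nothing more can be done
```

I handed the job in with every step carried out, and no verdict came back. The plug is in the tray but leaning on its near wall, centre about 94 mm along x and an estimated 39 mm high against the 42 mm limit; the pusher was released on the bare worktop clear of press and holder, though I did not check it with a picture afterwards.

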